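Clamp the strop block in its holder, to the first click

ROBOT

A 6-joint arm with a two-finger parallel gripper is mounted at the origin on a cart in front of the work surface, level with it; the furniture and walls round the work are solid. World frame = base frame: x ahead of the robot, y to its left, z up, the work surface at z = 0. Lengths are in m, angles in rad, forces in N, time in s.
With the tool pointing down it reaches from about 0.375 to 0.975 m from the base axis. Payload 3.8 kg.
Tool frame: the origin (TCP) lies on the centre line of the jaws, within the pads' length; the fingertips stand 8 mm ahead of it and the grasp point (between the pads) lies 11 mm behind it; z points along the fingers, y is the direction in which the jaws open and shut (so a half turn about z gives the same grasp; the last joint's range is limited). The gripper opens to 85 mm and grips with 20 to 120 N. Pads are 22 mm wide; open, the fingers measure 114 mm over their backs; the gripper's body (76 mm by 85 mm) begins 54 mm behind the grasp point. The pads swing forward as they close: fully open they stand 13 mm farther back than shut.
Start: joints at [1.233, 0.264, 1.604, -0, 1.274, -0.037], TCP at [0.2, 0.645, 0.239] pointing down, gripper open.
Joint ranges: [-2.63, 2.63], [-0.94, 2.18], [0.31, 2.57], [-1.31, 4.45], [0, 2.66], [-2.55, 2.55]. Speed limits (rad/s): [2.57, 2.57, 3.14, 3.14, 3.14, 3.14].

INTERFACE

Orientations are given as a rotation vector (axis times angle).
In Python, from workcell import * gives the robot as it stands.
- The arm moves only by the tool play_rows, never from a script. Its arguments are lists of equal length, an entry for each row: "slide": the shift along the tool's x, y, z in cm, a list of three; "delta_rot": the turn, a rotation vector about the tool's x, y, z in rad, a list of three. In form: {"slide": [[x, y, z], ...], "delta_rot": [[wx, wy, wz], ...]}. A call has 1 to 12 rows; each row is the pose to reach, as a shift and turn from the pose measured when the call began, along the tool's axes at that moment; what a row does not reach only later rows make up. A row lasts 1/12 s, in which the tool goes at most 41.7 mm and 7.16 degrees, less where a joint would pass 70% of its speed; a pose out of reach is approached as far as the arm can. A call with a gripper value outside its range is refused whole. "hand" is the opening, from 0 (shut) to 1 (fully open), set as the call begins (left out, the last holds). The fingers move at their own pace and stop on an object; "force" is the grip in N (left out, the last holds). Time passes only in rows, so rows that repeat a pose let the fingers close. It gives the time, the measured TCP pose, the force and the opening at its end, in the units of the state.
- read_state(): the state, without advancing time (a new reading comes with each control period).
- read_camera(name): name is "scene" or "top" or "wrist"; returns a dict with "image" (480x640x3 uint8, red, green, blue), "depth" (480x640 float32, m along the optical axis (not along the pixel's ray), 0 where there is no reading), "fovy" (degrees; the focal length in pixels is half the picture's height over the tangent of half this angle, whatever the lens; pixels are square), "cx", "cy" (the principal point, pixels), "k1" (the pictures are not rectified: a ray, as slopes to the right and down, at radius r is drawn at 1 + k1 r^2 times it, then the intrinsics apply), "world_from_camera" (4x4, takes a point from camera to world coordinates); the wrist camera has in their place "hand_eye" (4x4, takes a point from camera to tool coordinates, whose origin is the TCP and whose axes are the flange's). Camera axes: x right, y up, looking along -z (the intrinsics and any distortion apply to the point x, -y, -z); pixel columns grow to the right and rows downward; lengths in m; the calibration is good to about 2 mm. A picture is of the moment at which its call begins: read the wrist's pose just before it.
- finish_job(): hands the job in, once; it reports no verdict.
Trained networks look in a picture, given as the dict that the camera call returned (one of the last four; its "shot" number tells which), for a name from the list of things; names that differ only in an ending like _2 or _b are one class to them, and where a whole thing is asked for, a point or a joint stands for the part that bears it (a point fixed in the world has none). Each returns a list of dicts, best first, with "conf" (0 to 1); they miss things now and then, are a little off and sometimes report something else, mostly with a low value. They report only what shows in the picture. A call takes as long as a camera call.
- spot_in(target, picture): "bbox" ([centre column, centre row, width, height] in pixels, round what is visible of it).
- landmark_of(target, picture): "at" ([column, row] in pixels: a listed point, or the origin of a listed thing).
The state is a dict: "time": time; "q": joint angles; "joint_vel": joint speeds; "joint_torque": joint torques, N m; "tool_pos": TCP position; "tcp_rot": TCP orientation; "wrist_force": force on the tool from outside, world axes, zero at the start; "torque": the same for the moment, N m; "width": opening from 0.0 (shut) to 1.0 (fully open).
Only numpy, scipy, OpenCV 4.12 (cv2) and the standard library are available. Lean on these libraries where they do the work, as an engineer would, in place of code of your own. Each camera call takes 0.05 s, during which the arm holds its last target.

TASK

Lay the dark strop block flat and straight on the rail of the blue clamp holder, between its two jaws. Then push the red-handled lever clockwise (seen from above) so that the jaws close on the block and the lever's slip clutch clicks, and stop at the first click: no second click, no backing off. Leave the block clamped.

Things in the scene. Friction and masses are not known exactly. Their poses are not given: they have to be found in the camera images.
- strop_center (a point): Centre (half-way up) of the strop block: a dark brown wooden block, 30 x 95 x 14 mm, 80 g, lying flat on the bench, nearer the robot than the holder. Its y axis runs along the 95 mm length, z up when flat. (The pale wooden block of similar size on the bench is another tool.)
- strop_block: The same block; origin at the centre of its underside, 7 mm below strop_center.
- rail_mid (a point): Middle of the top face of the blue clamp holder's pale metal rail, 26 mm above the bench; the block is laid on it (its centre then 7 mm above this point). The y axis runs along the rail: 125 mm long, 22 mm wide, narrower than the block so that fingers pass beside it. A dark base plate, 76 mm wide, has its top 18 mm below the rail's.
- sliding_jaw: The blue jaw at the rail's +y side, 44 mm wide, 13 mm above the rail; its face is 56.5 mm from rail_mid when fully open (spindle = 0) and 20 mm nearer per radian of spindle. It pushes a block laid anywhere between the jaws against the end jaw. Origin under the rail's middle when fully open.
- end_jaw: The fixed blue jaw at the rail's -y end, the end far from the lever; its face is 56.5 mm from rail_mid and 44 mm wide, standing 13 mm above the rail. Origin under the rail's middle, on the bench.
- pivot (a point): Point on the lever's vertical axis, 110 mm from rail_mid along its +y and 69.5 mm above the bench, at the height of the lever's bar. It is on top of the blue clutch housing (56 x 52 mm, 52 mm high), which stands fixed beyond the sliding jaw, 86 to 138 mm from rail_mid.
- lever_post (a point): Centre of the red upright post at the lever's end: 18 mm diameter, 66 to 106 mm above the bench, 100 mm from the pivot. The lever is a steel bar 14 mm wide, 66 to 74 mm above the bench. Tightening carries the post clockwise seen from above, on a circle about the pivot, by 0.9 to 1.3 rad in all. Push the post from its side, or pinch it from above.
- spindle (a joint): Angle of the brass disc under the lever, rad; grows clockwise as it tightens, from 0 (jaws fully open, 113 mm gap) to 1.3. It starts between 0 and 0.3. It turns with about 0.3 N m (3 N at the post) until the jaws hold the block, at about 0.9, and then stops; it stays where it is left.
- clutch (a joint): Slip of the lever past the brass disc, rad; 0 at the start, grows clockwise; a detent every 0.35 (the black ticks on the disc). Once the jaws hold the block, the force at the post rises to about 9 N, falls, and past 0.175 the lever snaps forward by itself to rest near 0.35: the first click. A second would come past 0.52.

How it is judged:
On the way, in this order (a step that is already met when the one before it is completed fails the run):
1. the strop block lies flat and straight on the rail between the jaws, and the clutch has not clicked (x of strop_center in the frame of rail_mid between -0.011 and 0.011 m and z of strop_center in the frame of rail_mid between 0.003 and 0.011 m and y of strop_center in the frame of rail_mid between -0.014 and 0.014 m and angle between the y axis of strop_center and the y axis of rail_mid, either way round below 0.2 rad and angle between strop_center's own z axis and vertical below 0.12 rad and value of joint clutch below 0.12 rad), for 0.2 s.
2. the jaws hold the block and the clutch has clicked once (x of strop_center in the frame of rail_mid between -0.011 and 0.011 m and z of strop_center in the frame of rail_mid between 0.003 and 0.011 m and y of strop_center in the frame of rail_mid between -0.014 and 0.014 m and angle between the y axis of strop_center and the y axis of rail_mid, either way round below 0.2 rad and angle between strop_center's own z axis and vertical below 0.12 rad and contact force between strop_block and sliding_jaw above 2 N and contact force between strop_block and end_jaw above 2 N and value of joint clutch between 0.25 and 0.45 rad), for 0.2 s.
At the end, for the whole second after the job is handed in: The strop block lies at rest flat on the rail (centre within 11 mm of the rail's line and 14 mm of its middle, turned less than 0.2 rad), pressed by both jaws with more than 2 N each, and the clutch rests one click on (slip 0.25 to 0.45 rad) (all of step 2 and linear speed of strop_block below 0.01 m/s); the robot touches nothing.
It fails at once if the clutch clicks a second time (value of joint clutch above 0.55 rad).
It fails at once if the lever is forced back against the clutch (value of joint clutch below -0.2 rad).
It also fails if it takes over 58 s, if anything falls off the work surface, if the arm or the gripper's body presses on something with over 40 N, if the wrist force passes 120 N, or if a joint passes its speed limit or range.

## Working session

There is one attempt and no reset: what is moved stays moved. The work goes in short steps, Python scripts to look and compute and a tool call to move; the robot and the scene stay as the last step left them, time stands still between calls to the robot, and variables do not carry over. Pictures are saved under pics/ and viewed, and the job is handed in when it is done.

Besides the shell and the picture viewer there is one more tool, called after ">>>" as a command line: name --argument value ..., lists and objects as JSON in quotes. play_rows: Moves the arm, as the interface text tells. Its arguments: {"type":"object","properties":{"slide":{"type":"array"},"delta_rot":{"type":"array"},"hand":{"type":"number"},"force":{"type":"number"}},"required":["slide","delta_rot"]}

```bash
ls; mkdir -p pics; cat > h.py <<'E'
from workcell import *
import numpy as np, cv2, json
from scipy.spatial.transform import Rotation as R
def shot(n,name):
    s=read_state(); d=read_camera(n); cv2.imwrite(f'pics/{name}.png',d['image'][:,:,::-1]); 
    if 'world_from_camera' in d: T=np.array(d['world_from_camera'])
    else:
        W=np.eye(4); W[:3,:3]=R.from_rotvec(s['tcp_rot']).as_matrix(); W[:3,3]=s['tool_pos']; T=W@np.array(d['hand_eye'])
    d['T']=T; return s,d
def ray(d,u,v):
    f=240/np.tan(np.radians(d['fovy'])/2)
    K=np.array([[f,0,d['cx']],[0,f,d['cy']],[0,0,1.]])
    p=cv2.undistortPoints(np.array([[[u,v]]],float),K,np.array([d['k1'],0,0,0.]))[0,0]
    return np.array([p[0],-p[1],-1.])
def atz(d,u,v,z):
    r=d['T'][:3,:3]@ray(d,u,v); o=d['T'][:3,3]; return o+r*(z-o[2])/r[2]
def dep(d,u,v):
    z=d['depth'][int(round(v)),int(round(u))]; return (d['T']@np.append(ray(d,u,v)*z,1))[:3]
def proj(d,P):
    f=240/np.tan(np.radians(d['fovy'])/2)
    c=np.linalg.inv(d['T'])@np.append(P,1); a=np.array([c[0],-c[1]])/-c[2]; a=a*(1+d['k1']*a@a)
    return a*f+[d['cx'],d['cy']]
E
python3 - <<'E'
from h import *
print(read_state())
for n in ['scene','top','wrist']:
    s,d=shot(n,n+'0'); print(n,d['fovy'],d['cx'],d['cy'],d['k1'],d['T'].round(3).tolist())
    zs={'strop_center':.007,'rail_mid':.026,'pivot':.0695,'lever_post':.086,'strop_block':0,'end_jaw':0,'sliding_jaw':0}
    for t in zs:
        for l in landmark_of(t,d)[:2]:
            u,v=l['at'];print(t,l['conf'],[round(u,1),round(v,1)],atz(d,u,v,zs[t]).round(4))
E
```

```text
pics
{'time': 0.0, 'q': array([ 1.23309818e+00,  2.64710773e-01,  1.60534585e+00, -9.64506338e-06,
        1.27367575e+00, -3.69005537e-02]), 'joint_vel': array([-0.00075347, -0.00046276, -0.00078932,  0.00064042,  0.00045397,
       -0.00035785]), 'joint_torque': array([ 9.86557534e-04, -5.15144920e+01, -3.67298448e+01,  7.45568923e-05,
        1.36513149e-02,  5.07469224e-06]), 'tool_pos': array([0.19976674, 0.64403971, 0.23800575]), 'tcp_rot': array([-0.47064949, -3.10574246,  0.00330456]), 'wrist_force': array([-0.03810688,  0.12055721, -0.06122359]), 'torque': array([-0.02463282,  0.0236546 ,  0.01888   ]), 'width': 1.0005051617533005}
scene 46.122990359610824 319.3383260892721 229.42284460546065 0.058271627352359134 [[-0.845, 0.388, -0.369, 0.226], [-0.535, -0.61, 0.584, 0.246], [0.001, 0.691, 0.723, 0.699], [0.0, 0.0, 0.0, 1.0]]
strop_center 0.93 [366.6, 312.9] [ 0.428  -0.2059  0.007 ]
rail_mid 0.85 [373.0, 215.4] [ 0.5103 -0.3741  0.026 ]
pivot 0.69 [313.4, 190.3] [ 0.6032 -0.3329  0.0695]
lever_post 0.86 [252.8, 198.1] [ 0.6645 -0.2508  0.086 ]
strop_block 0.67 [367.7, 317.3] [ 0.4248 -0.2044  0.    ]
top 42.49394756053363 314.0731942698258 243.18634273212345 -0.2208341454737334 [[0.039, 0.978, -0.206, 0.341], [-0.999, 0.039, -0.005, -0.256], [0.003, 0.206, 0.979, 0.916], [0.0, 0.0, 0.0, 1.0]]
strop_center 0.6 [280.3, 308.9] [ 0.4307 -0.2057  0.007 ]
rail_mid 0.58 [398.6, 258.2] [ 0.5101 -0.377   0.026 ]
strop_block 0.91 [283.2, 304.2] [ 0.4386 -0.2093  0.    ]
wrist 63.698875268725736 320.36981611949506 239.5498100863019 -0.006364693862639999 [[0.296, -0.917, -0.267, 0.132], [0.955, 0.284, 0.083, 0.666], [-0.0, -0.28, 0.96, 0.374], [0.0, 0.0, 0.0, 1.0]]
```

View pics/scene0.png

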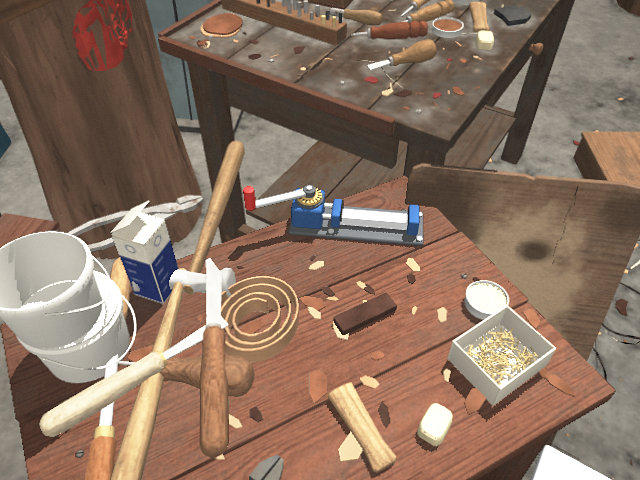

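View pics/top0.png

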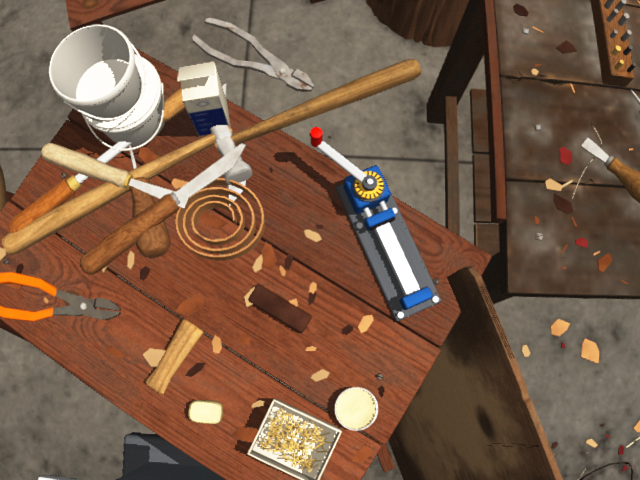

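The dark block is at (366,313) in the scene picture and (280,309) in the top picture. The holder is at about (358,215) in scene, with the red post at (250,198). Next I'll refine with depth and colour.

```bash
cat >> h.py <<'E'
def cloud(d):
    vv,uu=np.mgrid[0:480,0:640]
    f=240/np.tan(np.radians(d['fovy'])/2)
    K=np.array([[f,0,d['cx']],[0,f,d['cy']],[0,0,1.]])
    p=cv2.undistortPoints(np.stack([uu,vv],-1).reshape(-1,1,2).astype(float),K,np.array([d['k1'],0,0,0.])).reshape(480,640,2)
    z=d['depth'][...,None]
    c=np.concatenate([p[...,:1]*z,-p[...,1:]*z,-z],-1)
    return c@d['T'][:3,:3].T+d['T'][:3,3]
E
python3 - <<'E'
from h import *
for n in ['scene','top']:
    s,d=shot(n,n+'1'); P=cloud(d); im=d['image']; hsv=cv2.cvtColor(im,cv2.COLOR_RGB2HSV)
    ok=d['depth']>0
    X,Y,Z=P[...,0],P[...,1],P[...,2]
    near=ok&(np.hypot(X-.43,Y+.206)<.08)
    m=near&(Z>.009)&(Z<.022)
    q=P[m]; print(n,'block n',m.sum(),'bench z',np.median(Z[near&~m]).round(4),'top z',np.median(q[:,2]).round(4))
    r=cv2.minAreaRect((q[:,:2]*1000).astype(np.float32)); print(r, 'box',cv2.boxPoints(r).round(1).tolist())
    m=near&(im.max(-1)<75)&(hsv[...,1]>50); 
    hold=ok&(np.hypot(X-.53,Y+.36)<.2)
    blue=hold&(hsv[...,0]>100)&(hsv[...,0]<128)&(hsv[...,1]>140)&(im[...,2]>70)
    nl,L,st,ce=cv2.connectedComponentsWithStats(blue.astype(np.uint8))
    for i in range(1,nl):
        if st[i,4]>20:
            q=P[L==i]; t=q[q[:,2]>np.percentile(q[:,2],90)-.003]; print('blue',ce[i].round(),st[i,4],'top z',np.percentile(q[:,2],90).round(4),'ctr',t.mean(0).round(4),cv2.minAreaRect((t[:,:2]*1000).astype(np.float32)))
    rail=hold&(im.min(-1)>150)&(Z>.02)&(Z<.032)
    q=P[rail]; print('rail',rail.sum(),q.mean(0).round(4) if len(q) else 0,cv2.minAreaRect((q[:,:2]*1000).astype(np.float32)) if len(q) else 0)
    red=hold&((hsv[...,0]<6)|(hsv[...,0]>174))&(hsv[...,1]>190)&(im[...,0]>90)
    q=P[red&(Z>.05)]; print('red',len(q),q.mean(0).round(4) if len(q) else 0, np.percentile(q,[5,95],axis=0).round(4).tolist() if len(q) else 0)
    st=(X>.55)&(X<.9)&ok&(Y<-.1)&(Y>-.5)&(Z>.11)
    q=P[st]; print('high',len(q),np.percentile(q,[0,10,50,90,100],axis=0).round(3).tolist() if len(q) else 0)
E
```

```text
scene block n 1144 bench z 0.0006 top z 0.0141
((429.2987976074219, -203.1835174560547), (95.0716552734375, 31.420413970947266), 61.672447204589844) box [[392.8999938964844, -237.60000610351562], [420.6000061035156, -252.5], [465.70001220703125, -168.8000030517578], [438.0, -153.89999389648438]]
blue [336. 212.] 225 top z 0.0403 ctr [ 0.5658 -0.3457  0.0392] ((566.0026245117188, -345.7909240722656), (13.824846267700195, 44.819252014160156), 26.573001861572266)
blue [306. 216.] 645 top z 0.052 ctr [ 0.6007 -0.3071  0.0516] ((602.1930541992188, -311.78564453125), (53.0225715637207, 28.012046813964844), 32.80907440185547)
blue [413. 220.] 288 top z 0.0402 ctr [ 0.4492 -0.401   0.0392] ((449.9665832519531, -401.6391906738281), (15.127750396728516, 44.706695556640625), 25.79075813293457)
rail 828 [ 0.5123 -0.3637  0.0261] ((546.4989013671875, -296.3719787597656), (265.2931213378906, 120.17410278320312), 71.87297821044922)
red 31 [ 0.6672 -0.2438  0.089 ] [[0.6597, -0.2501, 0.074], [0.6751, -0.2387, 0.1047]]
high 1620 [[0.551, -0.5, 0.11], [0.585, -0.499, 0.112], [0.713, -0.496, 0.12], [0.
[... 483 characters left out ...]
 26.97159767150879)
blue [380. 217.] 275 top z 0.0402 ctr [ 0.5676 -0.3461  0.0389] ((568.3048095703125, -346.6784973144531), (14.432697296142578, 42.55624771118164), 27.09870719909668)
blue [417. 297.] 355 top z 0.0399 ctr [ 0.452  -0.4033  0.0387] ((451.75531005859375, -402.7982482910156), (16.924068450927734, 42.228912353515625), 25.50545883178711)
rail 1135 [ 0.5133 -0.3737  0.0256] ((526.17626953125, -369.729248046875), (141.72900390625, 31.165311813354492), 26.96547508239746)
red 181 [ 0.6679 -0.2484  0.0973] [[0.663, -0.2556, 0.0762], [0.6769, -0.2417, 0.1064]]
high 1445 [[0.551, -0.5, 0.11], [0.587, -0.499, 0.113], [0.717, -0.497, 0.124], [0.842, -0.104, 0.134], [0.898, -0.1, 0.167]]
```

```bash
python3 - <<'E'
from h import *
H=np.full((30,34),-9.)
for n in ['scene','top']:
    s,d=shot(n,n+'2'); P=cloud(d)[d['depth']>0]
    i=((P[:,0]-.2)/.025).astype(int); j=((P[:,1]+.55)/.04).astype(int)
    k=(i>=0)&(i<30)&(j>=0)&(j<34)&(P[:,0]>=.2)&(P[:,1]>=-.55)&(P[:,2]<1)
    np.maximum.at(H,(i[k],j[k]),P[k,2])
print('y cm  ',' '.join('%4d'%round(-55+4*j+2) for j in range(34)))
for i in range(30): print('x%4.1f '%(21.2+2.5*i),' '.join('%4d'%round(h*1000) if h>-1 else '   .' for h in H[i]))
s=read_state(); print(R.from_rotvec(s['tcp_rot']).as_matrix().round(3))
E
```

```text
y cm    -53  -49  -45  -41  -37  -33  -29  -25  -21  -17  -13   -9   -5   -1    3    7   11   15   19   23   27   31   35   39   43   47   51   55   59   63   67   71   75   79
x21.2   -77 -259 -431    .    1    6   48   31   49   48    4    5    3    .    .    .    .    . -613 -611 -612 -612 -614 -612 -613 -612 -612 -613    .    .    .    .    .    .
x23.7   -22 -211 -389    .    4    5   48   29   32   49    5    4    4    2    .    .    .    .    . -617 -610 -612 -613 -614 -610 -609 -614 -613    .    .    .    .    .    .
x26.2    23 -162 -336    .    4   23   50   46   47   47   23   22    4    4    3    .    .    .    .    . -615 -614 -613 -614 -611 -614 -613 -611    .    .    .    .    .    .
x28.7    65 -103 -293    4   20   22   22   48   48    6   22   23   14   14    5    3    .    .    .    .    . -616 -609 -612 -612 -612 -612 -606    .    .    .    .    .    .
x31.2    79  -56 -235    4    5   23   22    5   43    4    4    4   18   17    3    5    3    .    .    .    .    . -612 -614 -612 -613 -612 -614    .    .    .    .    .    .
x33.7    79  -15   -1    4    6    4  
[... 3759 characters left out ...]
.    4    3    .    .    .    .    .    .    .    .    . -621 -613 -609 -612    .    .    .    .
x88.7   125  128 -611 -610 -612 -613 -613    .    .    .   47   51   49    .    .    .    .    .    .    .    .    .    .    .    .    . -611 -612 -611 -611 -623    .    .    .
x91.2   125  128 -610 -612 -610 -612 -612 -613    .    .    .    .    .    .    .    .    .    .    .    .    .    .    .    .    .    . -611 -611 -609 -612 -614    .    .    .
x93.7   122  128 -612 -612 -608 -611 -608 -614 -611 -615    .    .    .    .    .    .    .    .    .    .    .    .    .    .    . -616 -611 -614 -614 -611 -615    .    .    .
[[-0.955  0.296  0.   ]
 [ 0.296  0.955 -0.   ]
 [-0.    -0.    -1.   ]]
```

```bash
cat >> h.py <<'E'
def go(x,y,z,yaw):
    "slide (cm) and delta_rot from the present pose to tool-down, tool y at world angle yaw (deg)"
    s=read_state(); A=R.from_rotvec(s['tcp_rot']); a=np.radians(yaw)
    yv=np.array([np.cos(a),np.sin(a),0]); zv=np.array([0,0,-1.]); xv=np.cross(yv,zv)
    B=R.from_matrix(np.stack([xv,yv,zv],1))
    sl=A.inv().apply(np.array([x,y,z])-s['tool_pos'])*100; dr=(A.inv()*B).as_rotvec()
    print('slide',sl.round(2).tolist(),'rot',dr.round(3).tolist())
E
python3 - <<'E'
from h import *
go(.45,.3,.23,20); go(.4315,-.204,.12,-28.5)
E
```

```text
slide [-34.09, -25.52, 0.93] rot [-0.0, 0.0, 0.921]
slide [-47.25, -74.2, 11.93] rot [-0.0, 0.0, 1.767]
```

>>> play_rows --slide '[[-34.1,-25.5,1],[-34.1,-25.5,1],[-34.1,-25.5,1],[-34.1,-25.5,1],[-34.1,-25.5,1],[-34.1,-25.5,1],[-34.1,-25.5,1],[-34.1,-25.5,1],[-47,-74,8],[-47,-74,8],[-47,-74,8],[-47,-74,8]]' --delta_rot '[[0,0,0.12],[0,0,0.24],[0,0,0.36],[0,0,0.48],[0,0,0.6],[0,0,0.72],[0,0,0.84],[0,0,0.96],[0,0,1.08],[0,0,1.2],[0,0,1.32],[0,0,1.44]]'

```text
time: 2.4
tool_pos: [0.4054, 0.2081, 0.2108]
tcp_rot: [2.407, 2.018, 0.001]
wrist_force: [-0.1, 0.4, 0.4]
width: 1.004
```

```bash
python3 -c "
from h import *
go(.4315,-.204,.13,-28.5)"
```

```text
slide [-40.12, 9.77, 8.07] rot [0.001, -0.0, 0.322]
```

>>> play_rows --slide '[[-40,9.8,8],[-40,9.8,8],[-40,9.8,8],[-40,9.8,8],[-40,9.8,8],[-40,9.8,8],[-40,9.8,8],[-40,9.8,8],[-40,9.8,8],[-40,9.8,8],[-40,9.8,8],[-40,9.8,8]]' --delta_rot '[[0,0,0.12],[0,0,0.24],[0,0,0.32],[0,0,0.32],[0,0,0.32],[0,0,0.32],[0,0,0.32],[0,0,0.32],[0,0,0.32],[0,0,0.32],[0,0,0.32],[0,0,0.32]]'

```text
time: 3.4
tool_pos: [0.4317, -0.205, 0.1304]
tcp_rot: [-2.702, -1.602, -0.0]
wrist_force: [-0.1, 1.4, 0.8]
width: 1.0
```

```bash
python3 - <<'E'
from h import *
go(.4315,-.204,.012,-28.5)
s,d=shot('wrist','w1')
for t,z in [('strop_center',.007),('rail_mid',.026)]:
    for l in landmark_of(t,d)[:2]: print(t,l,atz(d,*l['at'],z).round(4))
P=cloud(d); m=(d['depth']>0)&(np.hypot(P[...,0]-.43,P[...,1]+.206)<.075)&(P[...,2]>.009)&(P[...,2]<.022)
q=P[m]; print(len(q),np.median(q[:,2]),cv2.minAreaRect((q[:,:2]*1000).astype(np.float32)))
E
```

```text
slide [0.07, -0.06, 11.84] rot [-0.0, -0.0, -0.003]
strop_center {'at': [321.0, 238.5], 'conf': 0.86} [ 0.4302 -0.2078  0.007 ]
5921 0.013783210268127177 ((430.9497985839844, -203.21231079101562), (94.38905334472656, 30.093801498413086), 61.498809814453125)
```

View pics/w1.png

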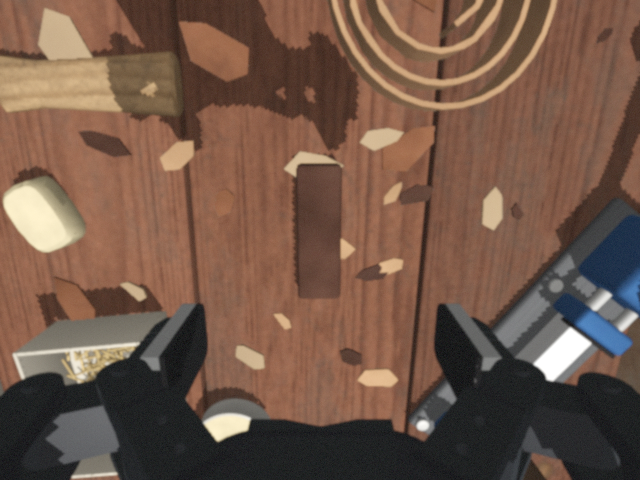

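The block runs straight up the wrist picture from (320,165) to (320,297), midway between the fingers. I'll go down and grip.

>>> play_rows --slide '[[0,0,3],[0,0,6],[0,0,9],[0,0,11],[0,0,11.7],[0,0,11.7],[0,0,11.7]]' --delta_rot '[[0,0,0],[0,0,0],[0,0,0],[0,0,0],[0,0,0],[0,0,0],[0,0,0]]' --hand 0.7

```text
time: 4.13
tool_pos: [0.4327, -0.2009, 0.0145]
tcp_rot: [-2.697, -1.612, -0.002]
wrist_force: [-0.3, 0.4, 1.1]
width: 0.7
```

>>> play_rows --slide '[[0,0,0],[0,0,0],[0,0,0],[0,0,0],[0,0,0],[0,0,0],[0,0,0],[0,0,0],[0,0,0],[0,0,0]]' --delta_rot '[[0,0,0],[0,0,0],[0,0,0],[0,0,0],[0,0,0],[0,0,0],[0,0,0],[0,0,0],[0,0,0],[0,0,0]]' --hand 0 --force 40

```text
time: 4.97
tool_pos: [0.4344, -0.2015, 0.0166]
tcp_rot: [2.695, 1.61, 0.006]
wrist_force: [0.1, 2.1, 6.3]
width: 0.333
```

>>> play_rows --slide '[[0,0,-2],[0,0,-5],[0,0,-8],[0,0,-10],[0,0,-10]]' --delta_rot '[[0,0,0],[0,0,0],[0,0,0],[0,0,0],[0,0,0]]'

```text
time: 5.38
tool_pos: [0.4378, -0.2036, 0.1226]
tcp_rot: [2.687, 1.604, 0.015]
wrist_force: [2.1, -1.0, -0.5]
width: 0.333
```

```bash
python3 - <<'E'
from h import *
s,d=shot('wrist','w2'); s2,e=shot('scene','s2')
cv2.imwrite('pics/s2c.png',cv2.resize(e['image'][120:400,200:500,::-1],None,fx=2,fy=2))
print(s['tool_pos'],s['wrist_force'],s['width'])
for dd in (d,e):
  for l in landmark_of('strop_center',dd)[:1]: print(l,atz(dd,*l['at'],s['tool_pos'][2]).round(4),dep(dd,*l['at']).round(4))
go(.51,-.375,.12,-64)
E
```

```text
[ 0.43780572 -0.20362715  0.12263319] [ 2.14315448 -0.95253309 -0.47754595] 0.33317671434790774
{'at': [319.4, 318.5], 'conf': 0.89} [ 0.4374 -0.203   0.1226] [ 0.4369 -0.2039  0.1206]
{'at': [367.2, 264.9], 'conf': 0.87} [ 0.4311 -0.1987  0.1226] [ 0.4247 -0.185   0.1404]
slide [-11.66, 15.03, -0.42] rot [0.002, -0.002, 0.623]
```

View pics/w2.png

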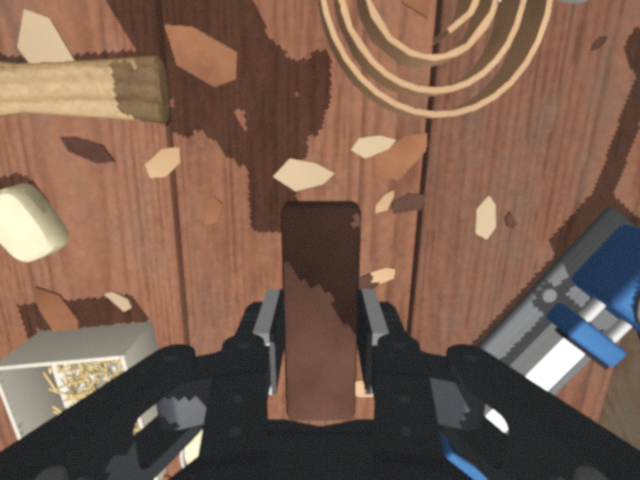

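View pics/s2c.png

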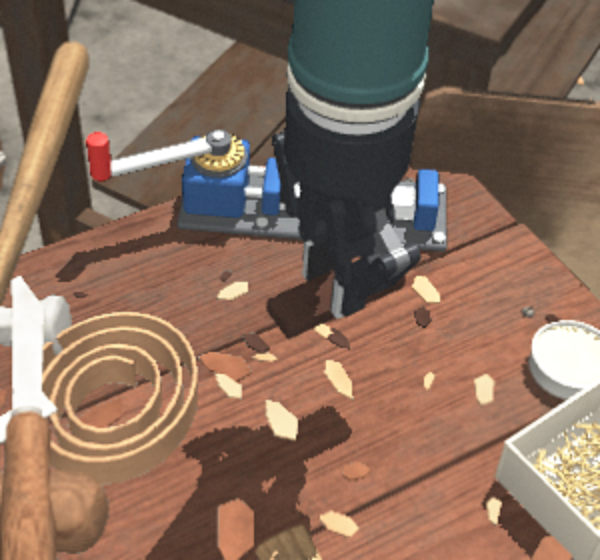

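The block is gripped and aligned with the fingers (wrist picture, columns 282–360, rows 202–418). I'll measure its offset and tilt in the tool frame.

```bash
python3 - <<'E'
from h import *
s,d=shot('wrist','w3')
P=cloud(d); W=R.from_rotvec(s['tcp_rot']).as_matrix()
L=(P-s['tool_pos'])@W   # tool coords
m=(d['depth']>0)&(np.abs(L[...,2])<.03)&(np.abs(L[...,1])<.0155)&(np.abs(L[...,0])<.08)&(d['image'].max(-1)<140)
vv,uu=np.where(m); q=L[m]
A=np.c_[q[:,0],q[:,1],np.ones(len(q))]
for _ in range(4):
    c,*_r=np.linalg.lstsq(A,q[:,2],rcond=None); k=abs(A@c-q[:,2])<.003; q=q[k];A=A[k]
print(len(q),'plane z=',c.round(4)); print('x',np.percentile(q[:,0],[0,1,99,100]),'y',np.percentile(q[:,1],[1,99]))
print(cv2.minAreaRect((q[:,:2]*1000).astype(np.float32)))
go(.51,-.375,.12,-64); print(W.round(3).tolist())
E
```

```text
14429 plane z= [ 0.0032 -0.0033  0.0028]
x [-0.05010243 -0.04761204  0.04278284  0.04437857] y [-0.01431934  0.0135798 ]
((-2.7476348876953125, 0.19627857208251953), (30.86971664428711, 94.37039184570312), 89.14253234863281)
slide [-11.67, 15.06, -0.49] rot [0.001, -0.002, 0.623]
[[0.474, 0.88, 0.003], [0.88, -0.474, 0.0], [0.002, 0.003, -1.0]]
```

>>> play_rows --slide '[[-2.3,3,-0.5],[-4.6,6,-1],[-7,9,-1.5],[-9.4,12,-2],[-11.5,15,-2],[-11.5,15,-2],[-11.5,15,-2],[-11.5,15,-2]]' --delta_rot '[[0,0,0.12],[0,0,0.24],[0,0,0.36],[0,0,0.48],[0,0,0.6],[0,0,0.623],[0,0,0.623],[0,0,0.623]]'

```text
time: 6.3
tool_pos: [0.5088, -0.3722, 0.1325]
tcp_rot: [-3.057, -0.707, 0.001]
wrist_force: [0.0, 0.5, -1.3]
width: 0.333
```

```bash
python3 - <<'E'
from h import *
s,d=shot('wrist','w4'); print(s['tool_pos'],s['wrist_force'])
for n,dd in (('wrist',d),('top',shot('top','t4')[1]),('scene',shot('scene','s4')[1])):
    P=cloud(dd); im=dd['image']; hsv=cv2.cvtColor(im,cv2.COLOR_RGB2HSV)
    a=np.array([.899,.438]); b=np.array([-.438,.899])
    rel=P[...,:2]-np.array([.51,-.375]); u=rel@a; v=rel@b; Z=P[...,2]
    blue=(dd['depth']>0)&(hsv[...,0]>100)&(hsv[...,0]<128)&(hsv[...,1]>130)&(im[...,2]>50)&(np.abs(v)<.03)&(Z>.033)&(Z<.045)
    for lo,hi in ((-.09,-.03),(.03,.08)):
        m=blue&(u>lo)&(u<hi)
        if m.sum()>20: print(n,m.sum(),'u',np.percentile(u[m],[2,10,50,90,98]).round(4),'v',np.percentile(v[m],[2,98]).round(4))
go(.5124,-.3738,.06,-64)
E
```

```text
[ 0.50877847 -0.37221954  0.13254794] [ 0.0451203   0.5196031  -1.25997267]
wrist 1835 u [0.0572 0.0584 0.0641 0.0696 0.0707] v [-0.0198  0.0202]
top 231 u [0.0577 0.0596 0.0655 0.0703 0.0716] v [-0.0184  0.0211]
scene 193 u [-0.0731 -0.0717 -0.0651 -0.0588 -0.0582] v [-0.0175  0.0239]
scene 168 u [0.0563 0.0572 0.0629 0.0685 0.0698] v [-0.0188  0.0232]
slide [0.18, 0.35, 7.41] rot [-0.002, -0.001, 0.002]
```

View pics/w4.png

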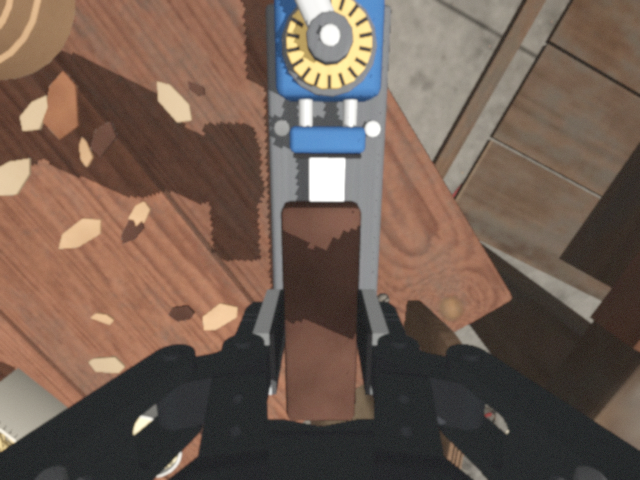

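The rail, columns 308–346, lies below the block, and the sliding jaw's face is about 57 mm from the middle. So the jaws are open and centred. I'll lower the block.

>>> play_rows --slide '[[0.2,0.3,2],[0.2,0.3,4],[0.2,0.3,6],[0.2,0.3,7.5],[0.2,0.3,8.3],[0.2,0.3,8.5],[0.2,0.3,8.5]]' --delta_rot '[[0,0,0],[0,0,0],[0,0,0],[0,0,0],[0,0,0],[0,0,0],[0,0,0]]'

```text
time: 7.03
tool_pos: [0.512, -0.3724, 0.0488]
tcp_rot: [-3.057, -0.71, -0.0]
wrist_force: [0.9, 0.2, -0.1]
width: 0.33
```

```bash
python3 - <<'E'
from h import *
go(.5124,-.3738,.043,-64)
s,e=shot('scene','s5');print(s['wrist_force'])
cv2.imwrite('pics/s5c.png',cv2.resize(e['image'][140:300,220:480,::-1],None,fx=3,fy=3))
E
```

```text
slide [-0.02, 0.14, 0.58] rot [-0.003, -0.001, 0.002]
[ 0.87310375  0.22006718 -0.11711208]
```

View pics/s5c.png

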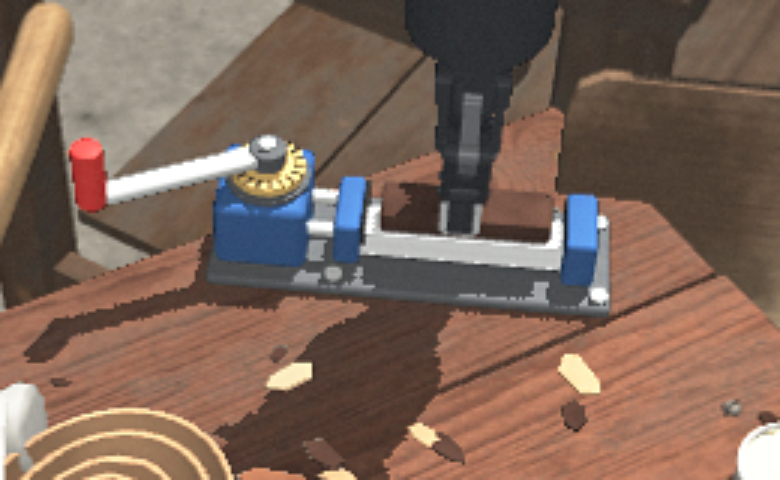

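The block hangs just above the rail, between the jaws. I'll lower it slowly to contact.

>>> play_rows --slide '[[0,0.1,0.2],[0,0.1,0.3],[0,0.1,0.4],[0,0.1,0.4],[0,0.1,0.4]]' --delta_rot '[[0,0,0],[0,0,0],[0,0,0],[0,0,0],[0,0,0]]'

```text
time: 7.5
tool_pos: [0.5132, -0.3741, 0.046]
tcp_rot: [-3.059, -0.71, -0.002]
wrist_force: [0.1, -1.2, -1.1]
width: 0.332
```

>>> play_rows --slide '[[0,0,0.1],[0,0,0.2],[0,0,0.2],[0,0,0.2]]' --delta_rot '[[0,0,0],[0,0,0],[0,0,0],[0,0,0]]'

```text
time: 7.83
tool_pos: [0.5131, -0.3741, 0.0438]
tcp_rot: [-3.059, -0.71, -0.002]
wrist_force: [0.0, -0.3, -0.3]
width: 0.331
```

>>> play_rows --slide '[[0,0,0.1],[0,0,0.15],[0,0,0.15]]' --delta_rot '[[0,0,0],[0,0,0],[0,0,0]]'

```text
time: 8.08
tool_pos: [0.5132, -0.3741, 0.0427]
tcp_rot: [-3.059, -0.71, -0.002]
wrist_force: [-1.0, 0.1, 1.7]
width: 0.329
```

>>> play_rows --slide '[[0,0,0],[0,0,0],[0,0,0],[0,0,0],[0,0,0],[0,0,0]]' --delta_rot '[[0,0,0],[0,0,0],[0,0,0],[0,0,0],[0,0,0],[0,0,0]]' --hand 0.6

```text
time: 8.58
tool_pos: [0.5132, -0.3741, 0.0427]
tcp_rot: [-3.059, -0.71, -0.002]
wrist_force: [0.3, -0.4, 0.4]
width: 0.595
```

>>> play_rows --slide '[[0,0,-3],[0,0,-6],[0,0,-9],[0,0,-12],[0,0,-14],[0,0,-14]]' --delta_rot '[[0,0,0],[0,0,0],[0,0,0],[0,0,0],[0,0,0],[0,0,0]]'

```text
time: 9.08
tool_pos: [0.516, -0.3767, 0.1893]
tcp_rot: [3.054, 0.709, 0.013]
wrist_force: [1.6, -0.3, 0.4]
width: 0.604
```

```bash
cat > chk.py <<'E'
from h import *
import sys
tag=sys.argv[1]
a=np.array([.899,.438]); b=np.array([-.438,.899])
for n in sys.argv[2:]:
    s,d=shot(n,n+tag); P=cloud(d); im=d['image']; hsv=cv2.cvtColor(im,cv2.COLOR_RGB2HSV); ok=d['depth']>0
    rel=P[...,:2]-np.array([.51,-.375]); u=rel@a; v=rel@b; Z=P[...,2]
    m=ok&(np.abs(u)<.07)&(np.abs(v)<.025)&(Z>.034)&(Z<.046)&(hsv[...,0]<25)&(im.max(-1)<150)
    if m.sum()>50:
        q=np.stack([u[m],v[m]],1)*1000; A=np.c_[q,np.ones(len(q))]; c=np.linalg.lstsq(A,Z[m]*1000,rcond=None)[0]
        print(n,'block uv',cv2.minAreaRect(q.astype(np.float32)),'z',np.median(Z[m]).round(4),'tilt',c[:2].round(3))
    bl=ok&(hsv[...,0]>100)&(hsv[...,0]<128)&(hsv[...,1]>130)&(im[...,2]>50)&(np.abs(v)<.03)&(Z>.033)&(Z<.045)
    for lo,hi in ((-.09,-.03),(.02,.08)):
        k=bl&(u>lo)&(u<hi)
        if k.sum()>20: print(n,' jaw u',np.percentile(u[k],[2,98]).round(4))
    pv=np.array([.609,-.327])
    r=np.hypot(P[...,0]-pv[0],P[...,1]-pv[1])
    k=ok&((hsv[...,0]<6)|(hsv[...,0]>174))&(hsv[...,1]>170)&(im[...,0]>80)&(Z>.06)&(Z<.115)&(r<.13)
    if k.sum()>10:
        t=P[k&(Z>np.percentile(Z[k],95)-.004)] if n!='scene' else P[k]; c=t.mean(0); print(n,'post',k.sum(),c.round(4),'ang',np.degrees(np.arctan2(c[1]-pv[1],c[0]-pv[0])).round(1),'r',np.hypot(*(c[:2]-pv)).round(4))
    for t,z in (('lever_post',.086),('pivot',.0695)):
        for l in landmark_of(t,d)[:1]:
            p=atz(d,*l['at'],z); print(n,t,round(l['conf'],2),np.round(l['at']),p.round(4),'ang',np.degrees(np.arctan2(p[1]-pv[1],p[0]-pv[0])).round(1))
E
python3 chk.py 6 wrist top scene; python3 -c "
from h import *
s,e=read_state(),read_camera('scene'); cv2.imwrite('pics/s6c.png',cv2.resize(e['image'][140:300,220:480,::-1],None,fx=3,fy=3))"
```

```text
wrist block uv ((-0.02835845947265625, 0.3739757537841797), (111.3489990234375, 36.40005874633789), 0.09918336570262909) z 0.0398 tilt [-0.004  0.001]
wrist  jaw u [-0.0712 -0.0571]
wrist  jaw u [0.0569 0.071 ]
wrist pivot 0.97 [311.  68.] [ 0.609  -0.3251  0.0695] ang 89.6
top block uv ((24.83259391784668, -10.098922729492188), (61.622032165527344, 9.781023979187012), 5.521424770355225) z 0.0392 tilt [-0.059  0.078]
top  jaw u [0.0574 0.0716]
top post 188 [ 0.6706 -0.2491  0.1051] ang 51.7 r 0.0993
top lever_post 0.95 [317. 136.] [ 0.6717 -0.2501  0.086 ] ang 50.8
top pivot 0.69 [316. 135.] [ 0.6804 -0.2489  0.0695] ang 47.6
scene block uv ((-0.13436508178710938, 2.5141868591308594), (40.185604095458984, 112.25125885009766), 87.58948516845703) z 0.0399 tilt [-0.002 -0.07 ]
scene  jaw u [-0.0731 -0.0582]
scene  jaw u [0.0563 0.0698]
scene post 184 [ 0.6653 -0.2423  0.088 ] ang 56.4 r 0.1017
scene lever_post 0.98 [250. 197.] [ 0.6699 -0.2511  0.086 ] ang 51.2
scene pivot 0.73 [313. 191.] [ 0.6034 -0.332   0.0695] ang -138.4
```

View pics/s6c.png

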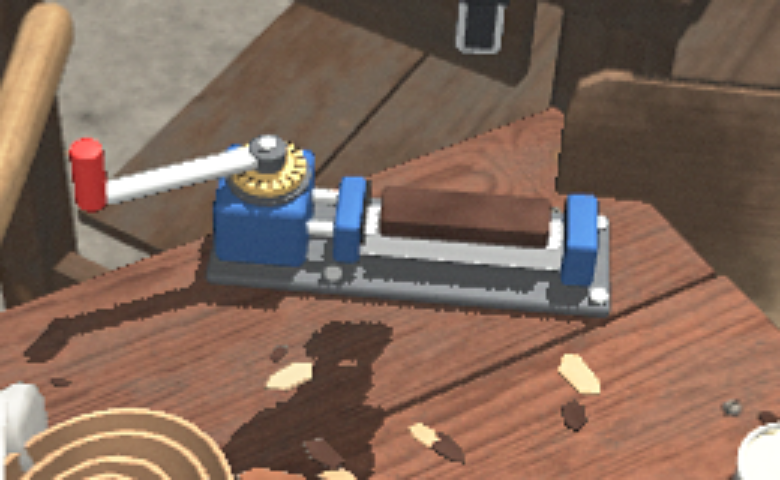

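View pics/wrist6.png

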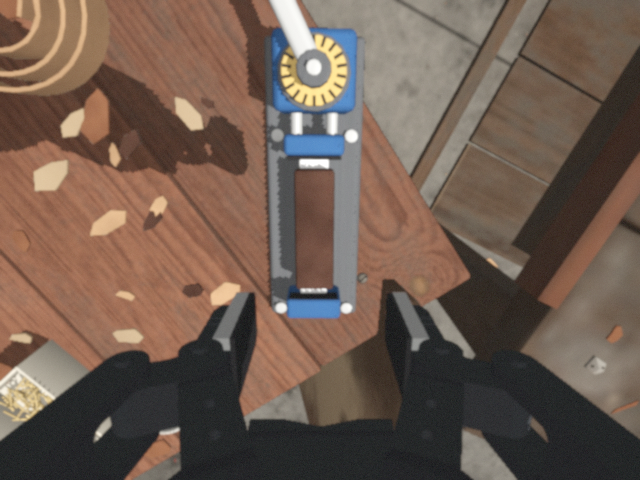

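The block lies straight on the rail with its top at z 0.040 and a visible gap at each jaw. Next is the lever: I'll straddle the post from above, with tool y along the tangent.

```bash
cat >> h.py <<'E'
PV=np.array([.609,-.326])
def lev(th,z,r=.099):
    a=np.radians(th); return go(PV[0]+r*np.cos(a),PV[1]+r*np.sin(a),z,th-90)
E
python3 -c "
from h import *
lev(51.5,.17); lev(51.5,.086)"
```

```text
slide [19.72, -4.3, 1.17] rot [-0.003, -0.001, -0.443]
slide [19.71, -4.28, 9.57] rot [-0.003, -0.001, -0.443]
```

>>> play_rows --slide '[[4,-1,0],[8,-1.8,0.3],[12,-2.6,0.6],[15.5,-3.4,0.9],[19,-4.2,1.2],[19.7,-4.3,1.2],[19.7,-4.3,1.2],[19.7,-4.3,1.2]]' --delta_rot '[[0,0,-0.1],[0,0,-0.2],[0,0,-0.3],[0,0,-0.4],[0,0,-0.44],[0,0,-0.44],[0,0,-0.44],[0,0,-0.44]]'

```text
time: 10.25
tool_pos: [0.6702, -0.2484, 0.169]
tcp_rot: [-2.828, -1.36, 0.001]
wrist_force: [-0.5, -0.9, 0.2]
width: 0.601
```

```bash
python3 - <<'E'
from h import *
lev(51.5,.086)
s,d=shot('wrist','w7'); print(s['tool_pos'],s['q'].round(2))
for t,z in (('lever_post',.086),('lever_post',.106),('pivot',.0695)):
    for l in landmark_of(t,d)[:1]: print(t,l,atz(d,*l['at'],z).round(4))
E
```

```text
slide [0.01, 0.07, 8.3] rot [-0.003, -0.001, -0.002]
[ 0.67020546 -0.24844968  0.16898613] [-0.39  0.39  1.58  0.    1.18  0.28]
lever_post {'at': [319.4, 253.2], 'conf': 0.66} [ 0.6689 -0.2481  0.086 ]
lever_post {'at': [319.4, 253.2], 'conf': 0.66} [ 0.6731 -0.243   0.106 ]
pivot {'at': [323.7, 377.8], 'conf': 0.82} [ 0.6101 -0.3264  0.0695]
```

View pics/w7.png

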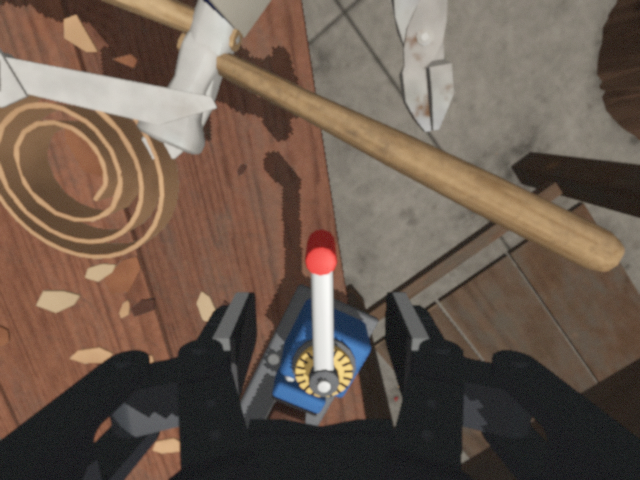

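The red post at (321,245) and the bar are centred between the fingers, and the pivot is at (324,380). Descending straight.

>>> play_rows --slide '[[0,0,3],[0,0,5.5],[0,0,7.5],[0,0,8.3],[0,0,8.3],[0,0,8.3]]' --delta_rot '[[0,0,0],[0,0,0],[0,0,0],[0,0,0],[0,0,0],[0,0,0]]'

```text
time: 10.95
tool_pos: [0.6689, -0.2505, 0.0872]
tcp_rot: [-2.831, -1.355, -0.0]
wrist_force: [0.0, -1.3, -0.4]
width: 0.6
```

```bash
cat >> h.py <<'E'
def arc(t1,step,z=.086):
    "rows from the present bearing to t1 (deg)"
    s=read_state(); p=s['tool_pos'][:2]-PV; t0=np.degrees(np.arctan2(p[1],p[0])); print('theta now',t0.round(1),'r',np.hypot(*p).round(4),'F',s['wrist_force'].round(1))
    n=int(np.ceil((t0-t1)/step))
    for k in range(1,n+1): lev(t0+(t1-t0)*k/n,z)
E
python3 -c "
from h import *
arc(16.5,4)"
```

```text
theta now 51.6 r 0.0964 F [ 0.  -1.3 -0.4]
slide [0.24, 0.67, 0.12] rot [-0.003, -0.002, 0.061]
slide [0.18, 1.34, 0.12] rot [-0.003, -0.001, 0.129]
slide [0.07, 2.01, 0.11] rot [-0.003, -0.001, 0.197]
slide [-0.09, 2.66, 0.11] rot [-0.003, -0.001, 0.265]
slide [-0.28, 3.3, 0.11] rot [-0.003, -0.001, 0.333]
slide [-0.52, 3.93, 0.11] rot [-0.003, -0.001, 0.401]
slide [-0.81, 4.54, 0.11] rot [-0.003, -0.001, 0.469]
slide [-1.13, 5.13, 0.1] rot [-0.003, -0.001, 0.537]
slide [-1.5, 5.7, 0.1] rot [-0.003, -0.001, 0.605]
```

>>> play_rows --slide '[[0.2,0.67,0.1],[0.2,1.34,0.1],[0.07,2,0.1],[-0.1,2.66,0.1],[-0.3,3.3,0.1],[-0.5,3.9,0.1],[-0.8,4.5,0.1],[-1.1,5.1,0.1],[-1.5,5.7,0.1],[-1.5,5.7,0.1],[-1.5,5.7,0.1]]' --delta_rot '[[0,0,0.06],[0,0,0.13],[0,0,0.2],[0,0,0.265],[0,0,0.33],[0,0,0.4],[0,0,0.47],[0,0,0.54],[0,0,0.6],[0,0,0.6],[0,0,0.6]]'

```text
time: 11.87
tool_pos: [0.7053, -0.2981, 0.0885]
tcp_rot: [-3.106, -0.46, -0.004]
wrist_force: [0.5, 1.8, 0.8]
width: 0.601
```

```bash
python3 chk.py 8 wrist scene; python3 -c "
from h import *
arc(-5,4)"
```

```text
wrist post 3196 [ 0.7007 -0.2818  0.105 ] ang 26.3 r 0.1022
wrist lever_post 0.64 [278. 321.] [ 0.6982 -0.2826  0.086 ] ang 26.5
scene block uv ((-4.324886322021484, 2.352296829223633), (41.78202819824219, 103.26824951171875), 86.7495346069336) z 0.0399 tilt [-0.005 -0.069]
scene  jaw u [-0.0732 -0.0582]
scene  jaw u [0.0473 0.0609]
scene post 34 [ 0.6908 -0.2787  0.0835] ang 30.6 r 0.095
scene pivot 0.66 [314. 193.] [ 0.5987 -0.3283  0.0695] ang -172.7
theta now 16.5 r 0.0989 F [ 0.1  1.4 -0.3]
slide [-0.01, 0.62, 0.03] rot [-0.003, 0.0, 0.069]
slide [-0.08, 1.23, 0.03] rot [-0.003, 0.0, 0.131]
slide [-0.18, 1.84, 0.03] rot [-0.003, 0.0, 0.193]
slide [-0.31, 2.45, 0.02] rot [-0.003, 0.0, 0.256]
slide [-0.49, 3.04, 0.02] rot [-0.002, 0.001, 0.318]
slide [-0.7, 3.62, 0.02] rot [-0.002, 0.001, 0.381]
```

View pics/wrist8.png

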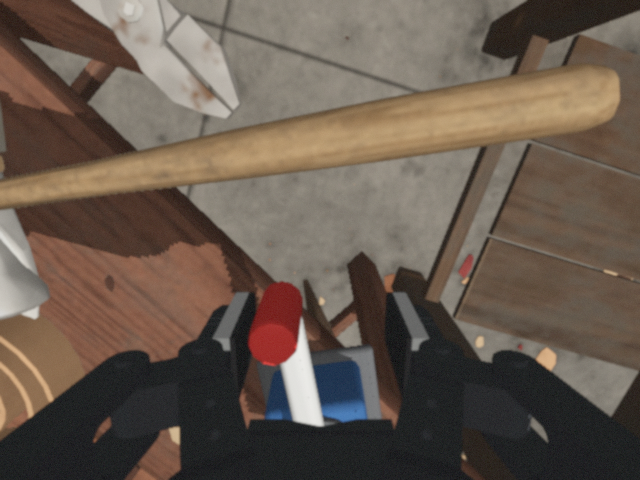

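The trailing pad is pushing the post at (275,325). The jaw has moved about 9 mm, the post stands at 26°, and the force is low. Continuing.

>>> play_rows --slide '[[0,0.62,0],[-0.1,1.23,0],[-0.2,1.84,0],[-0.3,2.4,0],[-0.45,2.9,0],[-0.6,3.4,0],[-0.6,3.4,0]]' --delta_rot '[[0,0,0.07],[0,0,0.13],[0,0,0.19],[0,0,0.25],[0,0,0.31],[0,0,0.36],[0,0,0.36]]'

```text
time: 12.75
tool_pos: [0.7079, -0.3316, 0.0861]
tcp_rot: [-3.135, 0.107, 0.002]
wrist_force: [-0.3, 7.2, 1.8]
width: 0.598
```

```bash
python3 chk.py 9 wrist scene; python3 -c "
from h import *
arc(-20,2)"
```

```text
wrist post 3310 [ 0.7104 -0.3145  0.105 ] ang 7.0 r 0.1021
wrist lever_post 0.95 [275. 319.] [ 0.7087 -0.3136  0.086 ] ang 7.6
scene block uv ((-8.32000732421875, 1.7348670959472656), (97.19696807861328, 38.88502502441406), 0.5071536302566528) z 0.0398 tilt [-0.003 -0.072]
scene  jaw u [-0.0732 -0.0581]
scene  jaw u [0.0413 0.0547]
scene post 72 [ 0.7008 -0.3111  0.0906] ang 9.8 r 0.0932
scene lever_post 0.58 [258. 167.] [ 0.7042 -0.3171  0.086 ] ang 5.9
scene pivot 0.74 [312. 191.] [ 0.6044 -0.329   0.0695] ang -156.4
theta now -2.7 r 0.099 F [0.5 3.7 1.6]
slide [0.0, 0.33, 0.0] rot [-0.004, 0.002, 0.016]
slide [-0.01, 0.66, -0.0] rot [-0.004, 0.002, 0.05]
slide [-0.03, 1.0, -0.0] rot [-0.004, 0.002, 0.083]
slide [-0.06, 1.33, -0.0] rot [-0.004, 0.002, 0.117]
slide [-0.11, 1.66, -0.0] rot [-0.004, 0.002, 0.151]
slide [-0.16, 1.98, -0.01] rot [-0.004, 0.002, 0.184]
slide [-0.23, 2.31, -0.01] rot [-0.004, 0.002, 0.218]
slide [-0.31, 2.63, -0.01] rot [-0.004, 0.002, 0.251]
slide [-0.39, 2.95, -0.01] rot [-0.004, 0.002, 0.285]
```

>>> play_rows --slide '[[0,0.33,0],[0,0.66,0],[0,0.66,0]]' --delta_rot '[[0,0,0.016],[0,0,0.05],[0,0,0.05]]'

```text
time: 13.3
tool_pos: [0.7075, -0.335, 0.0858]
tcp_rot: [-3.129, 0.178, 0.004]
wrist_force: [0.3, 8.0, 2.4]
width: 0.596
```

```bash
python3 chk.py 10 wrist scene; python3 -c "
from h import *
arc(-20,2)"
```

```text
wrist post 3332 [ 0.7107 -0.318   0.105 ] ang 5.1 r 0.1021
wrist lever_post 0.57 [276. 321.] [ 0.7084 -0.3175  0.086 ] ang 5.5
scene block uv ((-8.50716781616211, 1.8316459655761719), (38.6394157409668, 96.76780700683594), 89.59190368652344) z 0.0398 tilt [-0.001 -0.055]
scene  jaw u [-0.0732 -0.0582]
scene  jaw u [0.0413 0.0548]
scene post 82 [ 0.7013 -0.3143  0.0912] ang 7.9 r 0.0932
scene lever_post 0.69 [259. 164.] [ 0.7059 -0.3231  0.086 ] ang 2.3
scene pivot 0.88 [312. 191.] [ 0.6032 -0.3301  0.0695] ang -152.1
theta now -4.8 r 0.0987 F [0.1 8.4 2.7]
slide [0.03, 0.33, -0.03] rot [-0.008, 0.004, 0.005]
slide [0.02, 0.65, -0.03] rot [-0.008, 0.004, 0.038]
slide [0.0, 0.98, -0.03] rot [-0.008, 0.004, 0.071]
slide [-0.03, 1.31, -0.04] rot [-0.008, 0.004, 0.105]
slide [-0.06, 1.63, -0.04] rot [-0.008, 0.004, 0.138]
slide [-0.12, 1.96, -0.04] rot [-0.007, 0.004, 0.171]
slide [-0.18, 2.28, -0.04] rot [-0.007, 0.004, 0.204]
slide [-0.25, 2.6, -0.04] rot [-0.007, 0.005, 0.237]
```

The jaws are closed, with the jaw stopped at 41 mm, and the clutch is loading at 8 N. Small steps now.

>>> play_rows --slide '[[0,0.3,0],[0,0.5,0],[0,0.5,0]]' --delta_rot '[[0,0,0.01],[0,0,0.03],[0,0,0.03]]'

```text
time: 13.85
tool_pos: [0.707, -0.3364, 0.0856]
tcp_rot: [-3.122, 0.22, 0.007]
wrist_force: [0.6, 9.0, 3.4]
width: 0.599
```

```bash
python3 chk.py 11 wrist | grep post; python3 -c "
from h import *
arc(-20,2)"
```

```text
wrist post 3331 [ 0.7108 -0.3196  0.105 ] ang 4.2 r 0.1021
wrist lever_post 0.8 [275. 322.] [ 0.7082 -0.3185  0.086 ] ang 4.9
theta now -5.8 r 0.0985 F [0.2 9.6 2.8]
slide [0.05, 0.3, -0.04] rot [-0.012, 0.005, -0.007]
slide [0.05, 0.61, -0.05] rot [-0.012, 0.005, 0.024]
slide [0.04, 0.92, -0.05] rot [-0.012, 0.006, 0.055]
slide [0.02, 1.22, -0.05] rot [-0.012, 0.006, 0.086]
slide [-0.02, 1.52, -0.06] rot [-0.011, 0.006, 0.117]
slide [-0.06, 1.83, -0.06] rot [-0.011, 0.006, 0.147]
slide [-0.11, 2.13, -0.07] rot [-0.011, 0.006, 0.178]
slide [-0.16, 2.43, -0.07] rot [-0.011, 0.006, 0.209]
```

>>> play_rows --slide '[[0,0.3,0],[0,0.6,0],[0,0.7,0],[0,0.7,0]]' --delta_rot '[[0,0,0.01],[0,0,0.02],[0,0,0.03],[0,0,0.03]]'

```text
time: 14.33
tool_pos: [0.7069, -0.3405, 0.0857]
tcp_rot: [-3.116, 0.262, 0.006]
wrist_force: [1.9, 7.4, 2.9]
width: 0.6
```

```bash
python3 chk.py 12 wrist | grep post; python3 -c "
from h import *
arc(-20,2)"
```

```text
wrist post 3336 [ 0.7111 -0.3239  0.105 ] ang 1.7 r 0.1021
wrist lever_post 0.87 [277. 320.] [ 0.7091 -0.3238  0.086 ] ang 1.9
theta now -8.4 r 0.0989 F [1.  7.6 2.1]
slide [0.01, 0.33, -0.04] rot [-0.015, 0.005, 0.012]
slide [0.0, 0.67, -0.04] rot [-0.015, 0.006, 0.046]
slide [-0.02, 1.0, -0.05] rot [-0.014, 0.006, 0.08]
slide [-0.05, 1.34, -0.05] rot [-0.014, 0.006, 0.114]
slide [-0.1, 1.67, -0.06] rot [-0.014, 0.006, 0.148]
slide [-0.15, 2.0, -0.06] rot [-0.014, 0.007, 0.181]
```

>>> play_rows --slide '[[0,0.3,0],[0,0.6,0],[0,0.6,0]]' --delta_rot '[[0,0,0.02],[0,0,0.04],[0,0,0.04]]'

```text
time: 14.73
tool_pos: [0.706, -0.3461, 0.0857]
tcp_rot: [-3.111, 0.321, 0.006]
wrist_force: [-0.7, -0.8, -0.5]
width: 0.597
```

```bash
python3 chk.py 13 wrist | grep post; python3 -c "
from h import *
arc(-20,2)"
```

```text
wrist post 3228 [ 0.7102 -0.3415  0.105 ] ang -8.2 r 0.1023
wrist lever_post 0.97 [306. 316.] [ 0.7083 -0.3405  0.086 ] ang -7.7
theta now -12.1 r 0.0988 F [ 0.1 -0.2  0.6]
slide [0.01, 0.34, -0.06] rot [-0.013, 0.006, 0.04]
slide [-0.01, 0.68, -0.06] rot [-0.013, 0.006, 0.074]
slide [-0.04, 1.02, -0.07] rot [-0.013, 0.007, 0.108]
slide [-0.09, 1.35, -0.07] rot [-0.013, 0.007, 0.143]
```

The lever snapped forward: the post went from 1.7° to −8.2°, the force dropped to zero, and the post hangs free between the fingers. Lifting straight off.

>>> play_rows --slide '[[0,0.2,0],[0,0.2,-1.5],[0,0.2,-4],[0,0.2,-7],[0,0.2,-10],[0,0.2,-12],[0,0.2,-12],[0,0.2,-12]]' --delta_rot '[[0,0,0],[0,0,0],[0,0,0],[0,0,0],[0,0,0],[0,0,0],[0,0,0],[0,0,0]]'

```text
time: 15.55
tool_pos: [0.7068, -0.3516, 0.2095]
tcp_rot: [-3.113, 0.322, -0.001]
wrist_force: [0.3, -0.3, -0.0]
width: 0.598
```

```bash
python3 chk.py 14 wrist scene top; python3 -c "
from h import *
e=cv2.imread('pics/scene14.png'); cv2.imwrite('pics/s14c.png',cv2.resize(e[120:280,220:480],None,fx=3,fy=3))"
```

```text
wrist block uv ((11.403108596801758, -2.9635238647460938), (58.50667190551758, 34.0612678527832), 0.043111320585012436) z 0.04 tilt [-0.017  0.034]
wrist  jaw u [0.0427 0.057 ]
wrist post 388 [ 0.7093 -0.3432  0.1049] ang -9.2 r 0.1016
wrist lever_post 0.56 [317. 234.] [ 0.7069 -0.3478  0.086 ] ang -12.0
wrist pivot 0.94 [317. 346.] [ 0.6108 -0.3268  0.0695] ang 7.3
scene block uv ((-8.40378189086914, 1.8159141540527344), (39.88986587524414, 97.16997528076172), 89.34001159667969) z 0.0399 tilt [-0.002 -0.072]
scene  jaw u [-0.0733 -0.0581]
scene  jaw u [0.0414 0.055 ]
scene post 143 [ 0.7033 -0.3391  0.0899] ang -7.3 r 0.0951
scene lever_post 0.77 [267. 158.] [ 0.7048 -0.3452  0.086 ] ang -10.8
scene pivot 0.66 [314. 194.] [ 0.5973 -0.3252  0.0695] ang 171.3
top block uv ((-6.844783782958984, 0.7730846405029297), (37.737060546875, 95.83589172363281), 88.83263397216797) z 0.0391 tilt [-0.004 -0.019]
top  jaw u [-0.0727 -0.0563]
top  jaw u [0.0427 0.0562]
top post 149 [ 0.7068 -0.3466  0.1049] ang -11.3 r 0.0997
top lever_post 0.94 [384. 114.] [ 0.7112 -0.3459  0.086 ] ang -10.5
top pivot 0.98 [367. 182.] [ 0.6111 -0.3251  0.0695] ang 42.7
```

View pics/s14c.png

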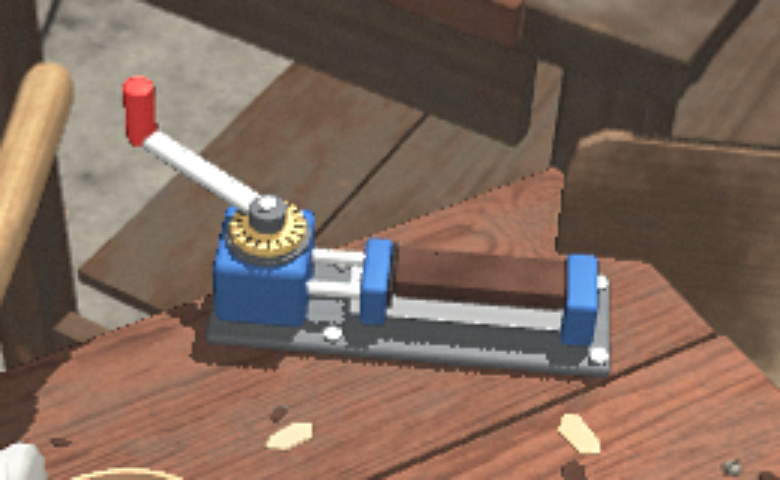

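View pics/wrist14.png

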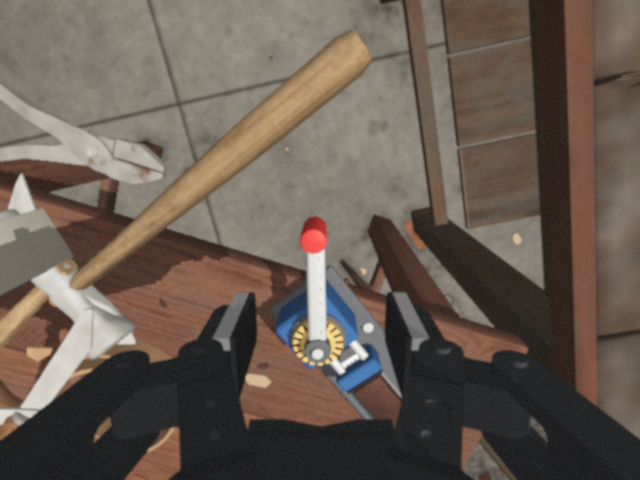

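Everything agrees. By the top camera the lever turned 63° (1.10 rad), and the jaw's 14.7 mm of travel is about 0.74 rad of spindle, so the slip is about 0.36 rad: one click. The block is flat between both jaws and the gripper is clear.

```bash
python3 -c "
from h import *
s=read_state(); print(s['time'],s['wrist_force'].round(1)); print(finish_job())"
```

```text
16.0 [-0.3 -0.9 -0.5]
the job is handed in; nothing more can be done
None
```

The strop block is clamped on the blue holder's rail, the clutch clicked once, and I handed the job in at 16 s; no verdict was reported. I laid the block centred between the jaws. Then I pushed the red post clockwise in small steps until the lever snapped forward, stopped there, and lifted straight off without touching it.

Last checks:
- **Block:** it lies flat with its top at z about 0.040 m, along the rail, and touches both jaws in the scene picture. Its centre is about 7–8 mm from the rail's middle, towards the end jaw (limit 14 mm).
- **Clutch:** slip is about 0.36 rad, worked out from 1.10 rad of lever travel less about 0.74 rad of spindle (14.7 mm of jaw travel). The force at the post rose to about 9.6 N, fell to 7.6 N, then dropped to zero at the snap.
- **Robot:** the gripper is about 10 cm above the post, and the wrist force is near zero.

Some readings disagreed:
- **Cameras:** the estimates of the final lever angle spread over about 5° (−7° to −12°). I relied on the top camera, whose post radius matched the 100 mm given.
- **Spindle at closing:** the cameras put it about 0.15 rad below the 0.9 rad given, but the block was visibly held and the jaw had stopped.
- **Jaw force:** I could not measure it directly.

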